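# Clamp the split box

### The arm

A 7-joint arm with a two-finger parallel gripper is mounted at the origin on the work surface. World frame = base frame: x ahead of the robot, y to its left, z up, the work surface at z = 0. Lengths are in m, angles in degrees, forces in N, time in s.
With the tool pointing down it reaches from about 0.4 to 0.85 m from the base axis. Payload 4.5 kg.
Tool frame: the origin (TCP) lies midway between the tips of the shut fingers; the grasp point (between the pads) lies 19 mm behind it; z points along the fingers, y is the direction in which the jaws open and shut (so a half turn about z gives the same grasp; the last joint's range is limited). The gripper opens to 88 mm and grips with 3 to 60 N. Pads are 18 mm wide; open, the fingers measure 123 mm over their backs; the gripper's body (75 mm by 187 mm) begins 45 mm behind the grasp point.
Start: joints at [-74.954, 39.483, -11.15, 89.685, 9.013, 51.709, -12.324], TCP at [0.142, 0.609, 0.239] pointing down, gripper open.
Joint ranges: [-172.22, 172.22], [-26.19, 119.32], [-84.43, 86.54], [7.71, 146.69], [-57.33, 237.33], [2.42, 119.75], [-152.13, 152.13]. Speed limits (degrees/s): [147.25, 147.25, 180, 180, 180, 180, 180].

### API

Orientations are given as a 3x3 rotation matrix whose columns are the frame's x, y, z axes.
In Python, from station import bot gives the robot as it stands. The module is installed in compiled form; this text tells all that it offers.
- The arm moves only by the tool drive_tool, never from a script. Its argument "deltas" is a list of rows, each an object with "delta_pos": the shift along the tool's x, y, z scaled (see below), a list of three; "rot": the turn, a rotation vector about the tool's x, y, z scaled (see below), a list of three; "hand": the opening, from 0 (shut) to 1 (fully open). A call has 1 to 20 rows; each row shifts and turns the pose as measured when the row begins, along the tool's axes as they then stand; what a row does not reach is not made up. The controller multiplies each number of a shift by 0.025 m and each number of a turn by pi rad. A row lasts 1/8 s, in which the tool goes at most 62.5 mm and 10.7 degrees, less where a joint would pass 70% of its speed; a pose out of reach is approached as far as the arm can. A call with a number of a shift or a turn outside -1 to 1 is refused whole. A call with a gripper value outside its range is refused whole. The fingers move at their own pace and stop on an object; "newtons" is the grip in N (left out, the last holds). Time passes only in rows, so rows that do not move let the fingers close. It gives the time, the measured TCP pose, the force and the opening at its end, in the units of the state.
- bot.state(): the state, without advancing time (a new reading comes with each control period).
- bot.snapshot(name): name is "scene" or "side" or "wrist"; returns a dict with "pixels" (420x560x3 uint8, red, green, blue), "depth" (420x560 float32, m along the optical axis (not along the pixel's ray), 0 where there is no reading), "fx", "fy", "cx", "cy" (pixels), "k1" (the pictures are not rectified: a ray, as slopes to the right and down, at radius r is drawn at 1 + k1 r^2 times it, then the intrinsics apply), "R" (3x3) and "t" (3): a world point X has camera coordinates R X + t. Camera axes: x right, y down, z forward; pixel columns grow to the right and rows downward; lengths in m; the calibration is good to about 2 mm. A picture is of the moment at which its call begins.
- bot.hand_in(): hands the job in, once; it reports no verdict.
The state is a dict: "time_s": time; "joints": joint angles; "dq": joint speeds; "joint_efforts": joint torques, N m; "ee_pos": TCP position; "ee_rot": TCP orientation; "force": force on the tool from outside, world axes, zero at the start; "wrist_torque": the same for the moment, N m; "finger_gap": finger opening in m.
Only numpy, scipy, OpenCV 4.12 (cv2) and the standard library are available. Lean on these libraries where they do the work, as an engineer would, in place of code of your own. Each camera call takes 0.05 s, during which the arm holds its last target. There are 200 camera calls.

### The job

The octagonal wooden box has come apart down the middle and its two halves stand a few millimetres apart. Lift the one-hand bar clamp up and off the two hooks of its stand, lower its jaws over the box with one pad facing the outer wall of each half, and pump the trigger until the split is closed and both pads press on the walls, snugly but without crushing the thin wood (10 N at least, about 20 N is right, 50 N breaks it). Disturb nothing else, and finish still gripping handle and trigger together, the box standing upright on the table between the jaws.

Things in the scene. Friction and masses are not known exactly. Their poses are not given: they have to be found in the camera images.
- clamp_grip (a point): middle of the bar clamp's grip, where a hand from above takes handle and trigger together. x: along the bar from the hand to the front jaw; z: up, jaws to handle. Mm: handle (24 wide in y) has its flat back at x=-30, the trigger (20 wide, bulged here) its front at x=+31.5 at rest: 61.5 across released, 39.5 fully squeezed. Both reach 28 above and 35 below
- clamp: the loose one-hand bar clamp, 0.46 kg, black plastic on a steel bar; origin on the bar's axis, 62 mm below and 4 mm ahead of clamp_grip, same axes. Bar 6 wide, 18 high, 307 long, sticking out 110 to 175 mm behind the origin as it closes; the head round the bar is 50 long, 26 wide, its underside 22 mm below the axis
- rear_pad: pad of the rear jaw, which is one piece with the handle; 26 mm wide, 32 high; origin: centre of its pressing face, which looks along +x, at (22, 0, -56) mm in the clamp's frame. The jaw ends 18 mm below the origin, so the clamp can stand on both jaws. Axes as the clamp's
- front_pad: pad of the front jaw on the bar's end, 26 x 32 mm; origin: centre of its pressing face, which looks along -x, back to the hand. The jaw behind it reaches 31 mm farther along +x and 18 mm below the origin. Axes as the clamp's
- front_jaw (a joint): travel of the front jaw towards the rear one, m. Pad opening = 0.150 - value (0.122 to 0.140 m at the start). Each full trigger squeeze adds 7 to 10 mm, and the jaw stays there when the trigger is let out (it falls back by one notch, 3 mm, at most); it only closes, never opens again
- trigger (a joint): trigger angle, rad: 0 at rest, 0.27 fully squeezed towards the handle; it springs back by itself. At the grip's height 10 N hold it at rest, 15 N fully squeezed. When the jaws are blocked the trigger stops part-way and the jaws press with about 1.4 x (squeeze - spring force): a squeeze of 30 N gives some 18 to 25 N
- stand: fixed hanging stand: plank 110 x 300 x 18 mm, two uprights 146 high, 140 apart, each with a hook on the stand's -x side, origin under the plank. The hooks carry the bar's underside 125 mm above the table, the bar along the stand's y, front jaw to its -y. The bar lies in slots 9 mm wide with upturned tips 14 high: the clamp comes free lifted straight up by 20 mm
- half_a: half of the octagonal wooden box, loose, 0.085 kg, open on top. The whole box is 90 mm across the flats, 50 high, walls 8 thick. Origin at the underside in the middle of the split face; +x points from the split to the outer wall, z up
- half_a_wall (a point): centre of the outer wall's face of half_a (37 mm wide, 50 high), 45 mm from the split, 25 above the table, where a pad should press; axes as half_a
- half_a_split (a point): middle of the split face of half_a, 25 mm above the table; it meets half_b_split when the box is closed
- half_b: the other, like half, facing half_a: its +x points the opposite way; the gap between the halves is 4 to 7 mm at the start
- half_b_wall (a point): centre of the outer wall's face of half_b, as for half_a
- half_b_split (a point): middle of the split face of half_b, 25 mm above the table
- box_lid: octagonal wooden lid of the box, 98 across, 24 high with its knob, lying flat; bystander (mm)
- glue_bottle: upright white glue bottle, 48 diameter, 135 high; bystander (mm)
- book: orange hardback lying flat, 158 x 225 x 39; bystander (mm)
- blue_pot: round blue glazed pot, 92 diameter, 70 high; bystander (mm)
- notebook: red notebook lying flat, 95 x 165 x 13; bystander (mm)
- screwdriver: screwdriver lying flat, 200 long, 26 thick; bystander (mm)
Not all that is in view belongs to the job. What is shaped like the half_a but orange is not meant. Leave any pink look-alike of the half_b alone.

How it is judged:
By the outcome, as a careful person would: the job done as asked, in the order asked, and still so for the second after the job is handed in, while the arm keeps its last pose, push and grip.
It also fails if it takes over 48 s, if anything falls off the work surface, if the arm or the gripper's body presses on something with over 40 N, if the wrist force passes 120 N, or if a joint passes its speed limit or range.

## Working session

There is one attempt and no reset: what is moved stays moved. The work goes in short steps, Python scripts to look and compute and a tool call to move; the robot and the scene stay as the last step left them, time stands still between calls to the robot, and variables do not carry over. Pictures are saved under pics/ and viewed, about 8 in all and at most 12, crops included, and the job is handed in when it is done.

Besides the shell and the picture viewer there is one more tool, called after "Call:" as name(argument=value, ...) on one line, values as JSON. drive_tool: Moves the arm, as the interface text tells. Shifts and turns lie within -1 to 1; 1 stands for 0.025 m of shift or pi rad of turn. Its arguments: {"type":"object","properties":{"deltas":{"type":"array","items":{"type":"object","properties":{"delta_pos":{"type":"array","items":{"type":"number"}},"rot":{"type":"array","items":{"type":"number"}},"hand":{"type":"number"}}}},"newtons":{"type":"number"}},"required":["deltas"]}

```bash
mkdir -p pics
cat > h.py <<'E'
import numpy as np, cv2
from station import bot
def snap(n,f=None):
    s=bot.snapshot(n)
    if f: cv2.imwrite('pics/'+f,s['pixels'][:,:,::-1])
    np.savez('/tmp/'+n+'.npz',**s); return s
def world(s,u,v,z=None,d=None):
    # ray at pixel; intersect with depth or plane z
    x,y=(u-s['cx'])/s['fx'],(v-s['cy'])/s['fy']; a,b=x,y
    for _ in range(10):
        k=1+s['k1']*(a*a+b*b); a,b=x/k,y/k
    r=np.array([a,b,1.]); R,t=s['R'],s['t']; c=-R.T@t; w=R.T@r
    if z is not None: return c+w*(z-c[2])/w[2]
    if d is None: d=s['depth'][int(round(v)),int(round(u))]
    return c+w*d
def cloud(s):
    h,w=s['depth'].shape
    u,v=np.meshgrid(np.arange(w),np.arange(h)); x=(u-s['cx'])/s['fx'];y=(v-s['cy'])/s['fy'];a,b=x,y
    for _ in range(10):
        k=1+s['k1']*(a*a+b*b); a,b=x/k,y/k
    d=s['depth']; P=np.stack([a*d,b*d,d],-1); P=(P-s['t'])@s['R']; P[d==0]=np.nan; return P
E
python3 - <<'E'
from h import *
for n in ['scene','side','wrist']:
    s=snap(n,n+'0.png'); print(n,s['fx'],s['k1'],-s['R'].T@s['t'])
a=[cv2.imread(f'pics/{n}0.png') for n in ['scene','side']]
print(bot.state())
E
```

```text
scene 446.63380419907344 -0.10930759746573968 [ 1.22154542 -0.21454431  1.2639005 ]
side 453.71413556973016 0.04727817173882607 [ 0.51548538 -0.78861304  1.05691424]
wrist 353.6132642534224 -0.04372288921850986 [0.06391113 0.62493918 0.38340981]
{'time_s': 0.15, 'joints': array([-74.95518694,  39.52301493, -11.1474448 ,  89.72895389,
         9.01269478,  51.70949057, -12.32463721]), 'dq': array([ 0.03354836, -0.1472674 ,  0.04438315, -0.17213933,  0.00781133,
        0.05825542,  0.00221635]), 'joint_efforts': array([-1.26143888e-03, -5.27865672e+01, -1.26859713e+00, -1.53587168e+01,
       -5.26028860e-02,  3.91557158e-03,  1.04609760e-04]), 'ee_pos': array([0.14165568, 0.60825644, 0.23809598]), 'ee_rot': array([[-9.73961748e-01,  2.26712281e-01, -2.36496010e-04],
       [ 2.26712390e-01,  9.73960789e-01, -1.36889927e-03],
       [-8.00084353e-05, -1.38687210e-03, -9.99999035e-01]]), 'force': array([-0.81357799, -0.72722228,  0.51315957]), 'wrist_torque': array([-0.02140708,  0.01222495, -0.08396467]), 'finger_gap': 0.08834984374791291}
```

View pics/scene0.png

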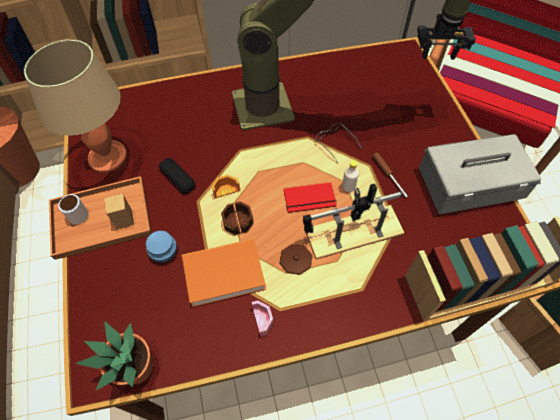

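View pics/side0.png

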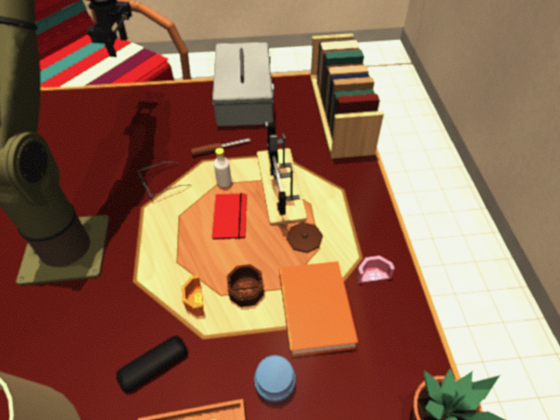

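The scene view shows the brown box at about (237,218) and the clamp on its stand at about (355,215). The orange look-alike is at (227,187) and the pink one at (262,317). I'll enlarge both targets.

Run:
```python
from h import *
sc=dict(np.load('/tmp/scene.npz')); sd=dict(np.load('/tmp/side.npz'))
def crop(s,x0,x1,y0,y1,k):
    return cv2.resize(s['pixels'][y0:y1,x0:x1,::-1],None,fx=k,fy=k,interpolation=cv2.INTER_CUBIC)
a=crop(sc,295,410,170,265,4) #460x380
b=crop(sc,212,262,190,245,6) #300x330
c=crop(sd,245,310,110,225,4)#260x460... 
d=crop(sd,222,272,257,312,6)
im=np.zeros((800,800,3),np.uint8)
im=np.zeros((600,800,3),np.uint8)
im[:380,:460]=a; im[:330,470:770]=b
cv2.imwrite('pics/c1.png',im[:385])
im[:]=0; im[:460,:260]=c; im[:330,270:570]=d
cv2.imwrite('pics/c2.png',im[:465,:575])
for n,s in (('sc',sc),('sd',sd)):
    P=cloud(s)
    # bar-ish points: z .125-.3 near stand
    w=world(s,*( (345,215) if n=='sc' else (280,180)),z=.14)
    print(n,w, world(s,*((237,218) if n=='sc' else (245,286)),z=.05))
    m=(np.linalg.norm(P[...,:2]-w[:2],axis=-1)<.25)&(P[...,2]>.125)&(P[...,2]<.155)
    Q=P[m][:,:2]; c0=np.median(Q,0); print(len(Q),c0)
    m2=(np.linalg.norm(P[...,:2]-w[:2],axis=-1)<.25)&(P[...,2]>.17)&(P[...,2]<.3)
    print('upper',np.nanmedian(P[m2],0),P[m2].max(0),P[m2].min(0))
    np.save('/tmp/'+n,P)
```

```text
sc [0.61892927 0.1172111  0.14      ] [ 0.49785609 -0.18964799  0.05      ]
721 [0.600457   0.15368654]
upper [0.60066149 0.19175942 0.20584098] [0.81285853 0.28280151 0.22825307] [0.58229878 0.14732286 0.17034619]
sd [0.60280649 0.06064928 0.14      ] [ 0.48401283 -0.20686326  0.05      ]
426 [0.59623141 0.10177512]
upper [0.5911293  0.18864766 0.20556166] [0.60242657 0.20516566 0.22623154] [0.58035091 0.14143095 0.17024311]
```

View pics/c1.png

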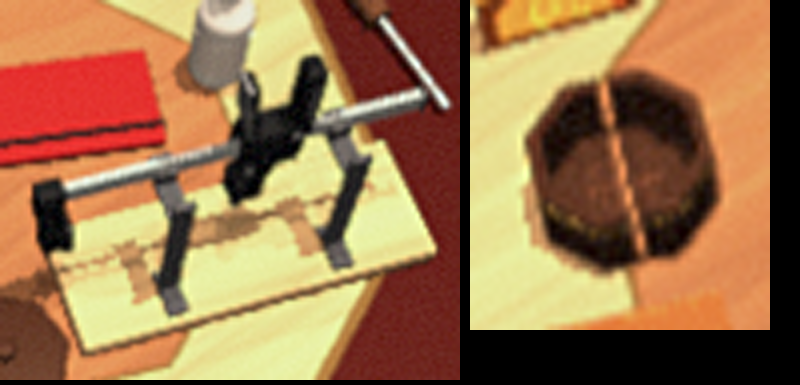

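View pics/c2.png

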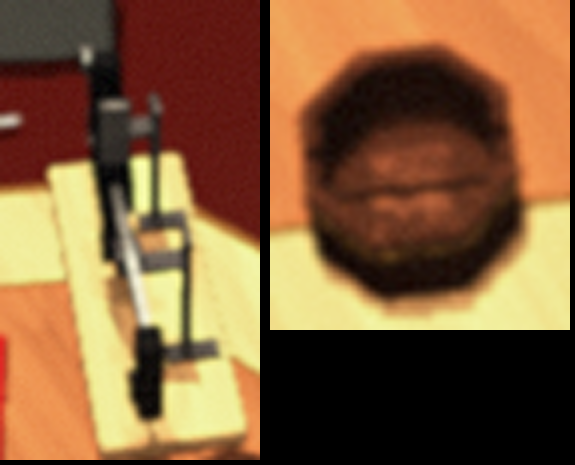

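The crops show the bar from px (311,217) to (400,194) with its front jaw on the left. The trigger top is at about (357,190) and the handle top at about (373,186). The box split runs from (234,203) to (240,232). Next I'll fit these.

Run:
```python
from h import *
for n in ('scene','side'):
    s=dict(np.load(f'/tmp/{n}.npz')); P=cloud(s); px=s['pixels'].astype(int)
    bright=px.min(-1)>90
    c=np.array([.60,.14])
    m=(np.abs(P[...,:2]-c)<[.1,.25]).all(-1)&(P[...,2]>.125)&(P[...,2]<.15)
    Q=P[m&bright]; 
    if len(Q)>20:
        l=cv2.fitLine(Q[:,:2].astype(np.float32),cv2.DIST_HUBER,0,.01,.01).ravel();print(n,'bar',len(Q),l,np.degrees(np.arctan2(l[1],l[0])),'z',np.percentile(Q[:,2],[10,50,90]),'y',Q[:,1].min(),Q[:,1].max())
    m=(np.abs(P[...,:2]-[.6,.19])<[.1,.1]).all(-1)&(P[...,2]>.16)&(P[...,2]<.235)
    Q=P[m]; h,e=np.histogram(Q[:,1],bins=np.arange(.1,.29,.008))
    for i in range(len(h)):
        if h[i]: q=Q[(Q[:,1]>=e[i])&(Q[:,1]<e[i+1])]; print('  y%.3f n%d x%.3f z %.3f-%.3f'%(e[i],h[i],np.median(q[:,0]),q[:,2].min(),q[:,2].max()))
    m=(np.linalg.norm(P[...,:2]-[.49,-.2],axis=-1)<.085)&(P[...,2]>.042)&(P[...,2]<.058)
    Q=P[m]; h=cv2.minEnclosingCircle(Q[:,:2].astype(np.float32)); print('box',len(Q),h, Q.min(0),Q.max(0),np.median(Q[:,2]))
s=dict(np.load('/tmp/scene.npz'))
for u,v in ((234.2,203.3),(240.3,231.7)):print('split rim?',world(s,u,v,z=.05),world(s,u,v,z=.008))
for u,v in ((311,217),(400,194)):print('bar',world(s,u,v,z=.138))
s=dict(np.load('/tmp/side.npz'))
for u,v in ((274.5,177+0),(281.5,191)):print('barside',world(s,u,v,z=.138))
for u,v in ((222+(325-270)/6,257+190/6),(222+(500-270)/6,257+178/6)):print('sd split',world(s,u,v,z=.008))
```

```text
scene bar 273 [ 0.05317892 -0.998585    0.5966645   0.12471871] -86.95163 z [0.12932585 0.14170459 0.14642839] y 0.01796222063042903 0.3042544598293235
  y0.140 n5 x0.596 z 0.212-0.227
  y0.148 n59 x0.598 z 0.161-0.228
  y0.156 n30 x0.602 z 0.161-0.226
  y0.164 n8 x0.598 z 0.160-0.165
  y0.172 n12 x0.594 z 0.160-0.164
  y0.180 n17 x0.594 z 0.160-0.166
  y0.188 n67 x0.595 z 0.161-0.226
  y0.196 n47 x0.602 z 0.162-0.228
  y0.204 n12 x0.600 z 0.165-0.225
box 265 ((0.4816875457763672, -0.1891733705997467), 0.05081864446401596) [ 0.43427574 -0.23682175  0.04208148] [ 0.52860614 -0.14082441  0.05742628] 0.050496659258934644
side bar 122 [ 0.04706213 -0.99889195  0.59445727  0.1324476 ] -87.302536 z [0.12993278 0.14107511 0.14482104] y 0.011125583338644232 0.3060296746673233
  y0.140 n55 x0.593 z 0.176-0.226
  y0.148 n65 x0.593 z 0.160-0.226
  y0.156 n2 x0.594 z 0.160-0.163
  y0.164 n1 x0.583 z 0.162-0.162
  y0.172 n3 x0.584 z 0.162-0.162
  y0.180 n4 x0.583 z 0.160-0.212
  y0.188 n92 x0.589 z 0.163-0.225
  y0.196 n19 x0.585 z 0.163-0.224
  y0.204 n2 x0.590 z 0.222-0.222
box 410 ((0.48343589901924133, -0.1899450719356537), 0.051354680210351944) [ 0.43839453 -0.24015207  0.04212535] [ 0.52896528 -0.14086819  0.05452001] 0.048836179249327996
split rim? [ 0.44191964 -0.18797652  0.05      ] [ 0.4149452  -0.18705729  0.008     ]
split rim? [ 0.54856798 -0.18910809  0.05      ] [ 0.52528349 -0.18822802  0.008     ]
bar [0.59992651 0.01899345 0.138     ]
bar [0.58833758 0.30406994 0.138     ]
barside [0.58908478 0.07555177 0.138     ]
barside [0.60254945 0.02172123 0.138     ]
sd split [ 0.44650838 -0.18614241  0.008     ]
sd split [ 0.52234594 -0.18934713  0.008     ]
```

Call:
drive_tool(deltas=[{"delta_pos": [0,0,-1],"rot": [0,0,-0.0444],"hand": 1},{"delta_pos": [0,0,-1],"rot": [0,0,-0.0444],"hand": 1},{"delta_pos": [-0.95,-1,0],"rot": [0,0,0],"hand": 1},{"delta_pos": [-0.95,-1,0],"rot": [0,0,0],"hand": 1},{"delta_pos": [-0.95,-1,0],"rot": [0,0,0],"hand": 1},{"delta_pos": [-0.95,-1,0],"rot": [0,0,0],"hand": 1},{"delta_pos": [-0.95,-1,0],"rot": [0,0,0],"hand": 1},{"delta_pos": [-0.95,-1,0],"rot": [0,0,0],"hand": 1},{"delta_pos": [-0.95,-1,0],"rot": [0,0,0],"hand": 1},{"delta_pos": [-0.95,-1,0],"rot": [0,0,0],"hand": 1},{"delta_pos": [-0.95,-1,0],"rot": [0,0,0],"hand": 1},{"delta_pos": [-0.95,-1,0],"rot": [0,0,0],"hand": 1},{"delta_pos": [-0.95,-1,0],"rot": [0,0,0],"hand": 1},{"delta_pos": [-0.95,-1,0],"rot": [0,0,0],"hand": 1},{"delta_pos": [-0.95,-1,0],"rot": [0,0,0],"hand": 1},{"delta_pos": [-0.95,-1,0],"rot": [0,0,0],"hand": 1}])

```text
time_s: 2.15
ee_pos: [0.5023, 0.2684, 0.286]
ee_rot: [[-0.998, -0.067, -0.006], [-0.067, 0.998, -0.008], [0.006, -0.008, -1.0]]
force: [1.0, -0.7, -0.5]
finger_gap: 0.088
```

Call:
drive_tool(deltas=[{"delta_pos": [-0.86,-0.99,0],"rot": [-0.0024,-0.0021,0.005],"hand": 1},{"delta_pos": [-0.86,-0.99,0],"rot": [0,0,0],"hand": 1},{"delta_pos": [-0.86,-0.99,0],"rot": [0,0,0],"hand": 1},{"delta_pos": [-0.86,-0.99,0],"rot": [0,0,0],"hand": 1},{"delta_pos": [0,0,0],"rot": [0,0,0],"hand": 1}])

```text
time_s: 2.78
ee_pos: [0.5974, 0.1668, 0.2841]
ee_rot: [[-0.999, -0.045, -0.002], [-0.045, 0.999, -0.003], [0.002, -0.003, -1.0]]
force: [-0.7, 0.5, -0.4]
finger_gap: 0.0876
```

Run:
```python
from h import *
s=snap('wrist','w1.png'); print(-s['R'].T@s['t'])
st=bot.state(); print(st['ee_pos'],st['ee_rot'])
P=cloud(s)
m=(P[...,2]>.195)&(P[...,2]<.235)&(abs(P[...,0]-.594)<.06)
Q=P[m]; h,e=np.histogram(Q[:,1],bins=np.arange(.1,.26,.005))
for i in range(len(h)):
    if h[i]: q=Q[(Q[:,1]>=e[i])&(Q[:,1]<e[i+1])]; print('  y%.3f n%d x%.3f..%.3f z %.3f-%.3f'%(e[i],h[i],*np.percentile(q[:,0],[2,98]),q[:,2].min(),q[:,2].max()))
```

```text
[0.51779326 0.16192897 0.42966462]
[0.59601813 0.16897013 0.28418105] [[-0.99886828 -0.04748151 -0.00277048]
 [-0.0474764   0.99887059 -0.00187988]
 [ 0.00285661 -0.00174622 -0.9999944 ]]
  y0.140 n49 x0.586..0.605 z 0.203-0.226
  y0.145 n342 x0.586..0.605 z 0.195-0.227
  y0.150 n336 x0.586..0.604 z 0.195-0.225
  y0.155 n167 x0.586..0.605 z 0.195-0.218
  y0.185 n86 x0.587..0.598 z 0.195-0.219
  y0.190 n375 x0.582..0.602 z 0.195-0.224
  y0.195 n368 x0.581..0.603 z 0.196-0.225
  y0.200 n315 x0.581..0.603 z 0.196-0.225
  y0.205 n80 x0.583..0.602 z 0.198-0.223
```

View pics/w1.png

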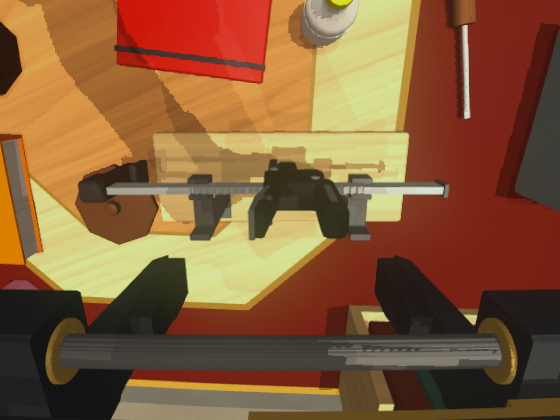

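The wrist view shows the trigger at (262,215) and the handle at (330,215), centred between the fingers. Going down over them.

Call:
drive_tool(deltas=[{"delta_pos": [0.06,0.33,0.3],"rot": [0,0,0],"hand": 1},{"delta_pos": [0,0,0.8],"rot": [0,0,0],"hand": 1},{"delta_pos": [0,0,0.8],"rot": [0,0,0],"hand": 1},{"delta_pos": [0,0,0.8],"rot": [0,0,0],"hand": 1},{"delta_pos": [0,0,0.8],"rot": [0,0,0],"hand": 1},{"delta_pos": [0,0,0.6],"rot": [0,0,0],"hand": 1},{"delta_pos": [0,0,0],"rot": [0,0,0],"hand": 1}])

```text
time_s: 3.7
ee_pos: [0.5845, 0.1918, 0.1768]
ee_rot: [[-0.998, -0.066, -0.009], [-0.066, 0.998, 0.004], [0.009, 0.005, -1.0]]
force: [0.6, -2.1, -2.1]
finger_gap: 0.0882
```

Run:
```python
from h import *
s=snap('wrist','w2.png')
st=bot.state(); print(st['ee_pos'],st['force'])
P=cloud(s)
m=(P[...,2]>.195)&(P[...,2]<.235)&(abs(P[...,0]-.594)<.03)
Q=P[m]; h,e=np.histogram(Q[:,1],bins=np.arange(.09,.26,.005))
for i in range(len(h)):
    if h[i]: q=Q[(Q[:,1]>=e[i])&(Q[:,1]<e[i+1])]; print('  y%.3f n%d x%.3f..%.3f z %.3f-%.3f'%(e[i],h[i],*np.percentile(q[:,0],[2,98]),q[:,2].min(),q[:,2].max()))
```

```text
[0.58489781 0.19172364 0.17744945] [-0.28139899 -1.22557403 -1.52614925]
  y0.125 n158 x0.579..0.580 z 0.204-0.231
  y0.130 n785 x0.578..0.580 z 0.195-0.233
  y0.135 n1275 x0.578..0.599 z 0.195-0.235
  y0.140 n953 x0.579..0.587 z 0.195-0.234
  y0.145 n939 x0.580..0.605 z 0.195-0.226
  y0.150 n759 x0.585..0.604 z 0.195-0.225
  y0.155 n689 x0.585..0.603 z 0.195-0.223
  y0.185 n11 x0.588..0.590 z 0.196-0.204
  y0.190 n672 x0.582..0.602 z 0.195-0.224
  y0.195 n766 x0.581..0.603 z 0.195-0.225
  y0.200 n692 x0.581..0.602 z 0.195-0.225
  y0.205 n211 x0.582..0.602 z 0.195-0.223
  y0.230 n720 x0.573..0.589 z 0.195-0.223
  y0.235 n1099 x0.573..0.590 z 0.195-0.229
  y0.240 n1333 x0.571..0.592 z 0.195-0.235
  y0.245 n702 x0.570..0.572 z 0.195-0.233
  y0.250 n18 x0.571..0.572 z 0.220-0.230
```

View pics/w2.png

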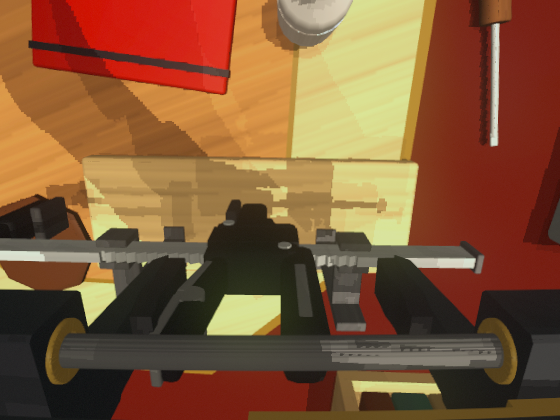

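Clear of contact but about 15 mm off centre in y. Correcting.

Call:
drive_tool(deltas=[{"delta_pos": [-0.15,-0.3,0],"rot": [0.0015,-0.0028,0.005],"hand": 1},{"delta_pos": [-0.15,-0.3,0],"rot": [0,0,0],"hand": 1},{"delta_pos": [0,0,0],"rot": [0,0,0],"hand": 1},{"delta_pos": [0,0,0],"rot": [0,0,0],"hand": 1}])

```text
time_s: 4.25
ee_pos: [0.5956, 0.1769, 0.18]
ee_rot: [[-0.999, -0.048, 0.006], [-0.048, 0.999, 0.003], [-0.006, 0.002, -1.0]]
force: [0.5, -0.2, -0.1]
finger_gap: 0.0881
```

Call:
drive_tool(deltas=[{"delta_pos": [0.06,0,0.1],"rot": [0,0.002,0],"hand": 0.8},{"delta_pos": [0,0,0],"rot": [0,0,0],"hand": 0},{"delta_pos": [0,0,0],"rot": [0,0,0],"hand": 0},{"delta_pos": [0,0,0],"rot": [0,0,0],"hand": 0},{"delta_pos": [0,0,0],"rot": [0,0,0],"hand": 0}], newtons=10)

```text
time_s: 4.88
ee_pos: [0.5939, 0.1792, 0.1778]
ee_rot: [[-0.999, -0.05, -0.0], [-0.05, 0.999, 0.005], [-0.0, 0.005, -1.0]]
force: [-0.7, 1.1, 0.7]
finger_gap: 0.0599
```

Call:
drive_tool(deltas=[{"delta_pos": [0,0,-0.2],"rot": [0,0,0],"hand": 0},{"delta_pos": [0,0,-0.3],"rot": [0,0,0],"hand": 0},{"delta_pos": [0,0,-0.3],"rot": [0,0,0],"hand": 0},{"delta_pos": [0,0,0],"rot": [0,0,0],"hand": 0}])

```text
time_s: 5.38
ee_pos: [0.5926, 0.1771, 0.1972]
ee_rot: [[-0.999, -0.049, -0.004], [-0.049, 0.999, 0.002], [0.004, 0.002, -1.0]]
force: [0.6, 0.4, -4.7]
finger_gap: 0.0582
```

Call:
drive_tool(deltas=[{"delta_pos": [-0.04,0,-0.4],"rot": [0,0,0],"hand": 0},{"delta_pos": [0,0,-0.6],"rot": [0,0,0],"hand": 0},{"delta_pos": [0,0,-0.8],"rot": [0,0,0],"hand": 0},{"delta_pos": [0,0,-0.8],"rot": [0,0,0],"hand": 0},{"delta_pos": [0,0,-0.8],"rot": [0,0,0],"hand": 0},{"delta_pos": [0,0,-0.5],"rot": [0,0,0],"hand": 0},{"delta_pos": [0,0,0],"rot": [0,0,0],"hand": 0}])

```text
time_s: 6.25
ee_pos: [0.5937, 0.1771, 0.3023]
ee_rot: [[-0.999, -0.049, -0.003], [-0.049, 0.999, 0.003], [0.003, 0.003, -1.0]]
force: [0.2, -0.9, -5.0]
finger_gap: 0.0585
```

Run:
```python
from h import *
s=snap('scene','s2.png'); d=snap('side'); w=snap('wrist')
a=cv2.resize(s['pixels'][130:290,200:420,::-1],None,fx=2,fy=2)
b=cv2.resize(d['pixels'][60:300,200:360,::-1],None,fx=2,fy=2)
im=np.zeros((480,800,3),np.uint8); im[:320,:440]=a; im[:480,450:770]=b; cv2.imwrite('pics/lift.png',im)
```

```text
(no output)
```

View pics/lift.png

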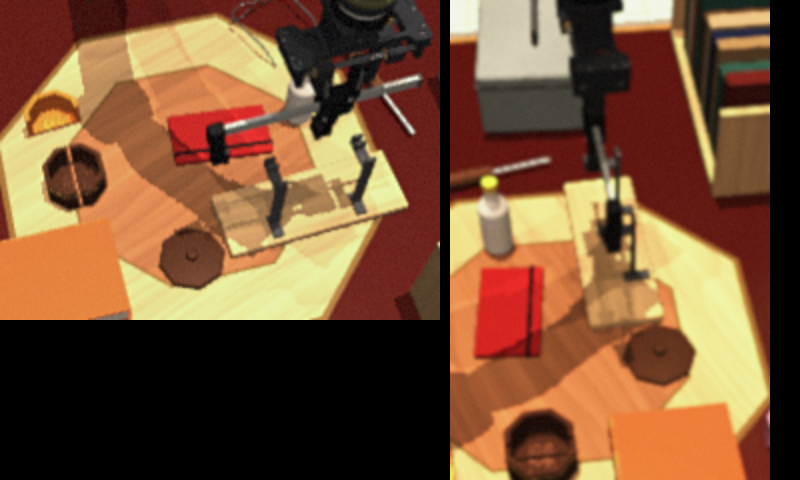

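The clamp hangs free: front jaw at crop (217,143), hooks empty. Now hovering near the box, short of it for a close measurement.

Call:
drive_tool(deltas=[{"delta_pos": [0.2,-0.4,0],"rot": [0,0,0],"hand": 0},{"delta_pos": [0.4,-0.8,0],"rot": [0,0,0],"hand": 0},{"delta_pos": [0.4,-0.9,0],"rot": [0,0,0],"hand": 0},{"delta_pos": [0.4,-0.9,0],"rot": [0,0,0],"hand": 0},{"delta_pos": [0.4,-0.9,0],"rot": [0,0,0],"hand": 0},{"delta_pos": [0.4,-0.9,0],"rot": [0,0,0],"hand": 0},{"delta_pos": [0.4,-0.9,0],"rot": [0,0,0],"hand": 0},{"delta_pos": [0.4,-0.9,0],"rot": [0,0,0],"hand": 0},{"delta_pos": [0.4,-0.9,0],"rot": [0,0,0],"hand": 0},{"delta_pos": [0.4,-0.8,0],"rot": [0,0,0],"hand": 0},{"delta_pos": [0.2,-0.4,0],"rot": [0,0,0],"hand": 0},{"delta_pos": [0,0,0],"rot": [0,0,0],"hand": 0},{"delta_pos": [0,0,0],"rot": [0,0,0],"hand": 0}])

```text
time_s: 8.02
ee_pos: [0.4917, -0.0612, 0.2951]
ee_rot: [[-0.999, -0.044, -0.023], [-0.044, 0.999, -0.005], [0.024, -0.004, -1.0]]
force: [0.6, 0.6, -5.1]
finger_gap: 0.0583
```

Run:
```python
from h import *
st=bot.state(); print(st['ee_pos'],st['ee_rot'],st['finger_gap'])
for n in ('wrist','side','scene'):
    s=snap(n,n+'3.png'); P=cloud(s)
    m=(np.linalg.norm(P[...,:2]-[.482,-.19],axis=-1)<.075)&(P[...,2]>.043)&(P[...,2]<.056)
    Q=P[m]; print(n,'rim',len(Q))
    if len(Q)>30: print(cv2.minAreaRect((Q[:,:2]*1000).astype(np.float32)),np.median(Q[:,2]))
    m=(P[...,2]>.16)&(P[...,2]<.26)&(abs(P[...,0]-.48)<.08)&(P[...,1]<-.05)&(P[...,1]>-.4)
    Q=P[m]
    h,e=np.histogram(Q[:,1],bins=np.arange(-.4,-.04,.01))
    for i in range(len(h)):
        if h[i]>2: q=Q[(Q[:,1]>=e[i])&(Q[:,1]<e[i+1])]; print('  y%.3f n%d x%.3f..%.3f z %.3f-%.3f'%(e[i],h[i],*np.percentile(q[:,0],[5,95]),q[:,2].min(),q[:,2].max()))
```

```text
[ 0.49168909 -0.06116054  0.29505484] [[-0.99874772 -0.04417756 -0.02348036]
 [-0.04406071  0.99901387 -0.00547112]
 [ 0.02369891 -0.00442971 -0.99970933]] 0.058309513414153046
wrist rim 2076
((484.9964294433594, -190.66200256347656), (90.47604370117188, 96.43260192871094), 2.285280466079712) 0.04931000486328778
  y-0.250 n21 x0.489..0.490 z 0.191-0.237
  y-0.240 n356 x0.488..0.490 z 0.182-0.249
  y-0.230 n1559 x0.485..0.505 z 0.179-0.260
  y-0.220 n1058 x0.487..0.507 z 0.179-0.260
  y-0.210 n279 x0.495..0.500 z 0.242-0.260
  y-0.200 n284 x0.494..0.500 z 0.242-0.260
  y-0.190 n279 x0.494..0.500 z 0.242-0.260
  y-0.180 n296 x0.493..0.500 z 0.242-0.260
  y-0.170 n312 x0.493..0.499 z 0.241-0.260
  y-0.160 n324 x0.492..0.498 z 0.242-0.260
  y-0.150 n365 x0.492..0.498 z 0.242-0.260
  y-0.140 n341 x0.491..0.497 z 0.241-0.260
  y-0.130 n345 x0.491..0.497 z 0.241-0.260
  y-0.120 n366 x0.490..0.497 z 0.241-0.260
  y-0.110 n357 x0.490..0.496 z 0.241-0.260
  y-0.100 n243 x0.480..0.495 z 0.234-0.260
  y-0.090 n550 x0.478..0.483 z 0.181-0.260
  y-0.080 n505 x0.479..0.481 z 0.182-0.260
  y-0.070 n
[... 1227 characters left out ...]
 x0.490..0.507 z 0.185-0.259
  y-0.210 n13 x0.494..0.502 z 0.248-0.260
  y-0.200 n14 x0.494..0.501 z 0.245-0.260
  y-0.190 n12 x0.495..0.498 z 0.242-0.260
  y-0.180 n17 x0.493..0.498 z 0.242-0.260
  y-0.170 n11 x0.493..0.498 z 0.244-0.259
  y-0.160 n15 x0.492..0.497 z 0.243-0.260
  y-0.150 n13 x0.493..0.497 z 0.244-0.260
  y-0.140 n15 x0.489..0.497 z 0.244-0.259
  y-0.130 n15 x0.491..0.496 z 0.244-0.260
  y-0.120 n15 x0.491..0.496 z 0.244-0.259
  y-0.110 n13 x0.489..0.494 z 0.242-0.259
  y-0.100 n14 x0.489..0.494 z 0.244-0.259
  y-0.090 n60 x0.481..0.503 z 0.179-0.259
  y-0.080 n46 x0.496..0.505 z 0.183-0.260
  y-0.070 n53 x0.497..0.502 z 0.180-0.259
  y-0.060 n27 x0.491..0.502 z 0.197-0.260
```

View pics/wrist3.png

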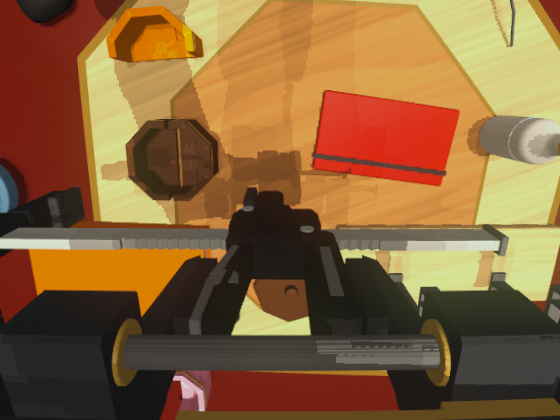

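The wrist view shows the box centred at about (172,158) with its split from (179,122) to (181,190). The front jaw is at about (45,210). Refining the pad faces and split direction.

Run:
```python
from h import *
s=dict(np.load('/tmp/wrist.npz'))
for u,v in ((178.5,122),(179,130),(180.5,180),(181,190)): print('split',world(s,u,v,z=.05)[:2],world(s,u,v,z=.006)[:2])
for n in ('wrist','side','scene'):
    s=dict(np.load(f'/tmp/{n}.npz')); P=cloud(s)
    m=(P[...,2]>.175)&(P[...,2]<.228)&(abs(P[...,0]-.49)<.06)
    Q=P[m]; Q=Q[(Q[:,1]<-.05)&(Q[:,1]>-.28)]
    f=Q[Q[:,1]<-.16]; r=Q[Q[:,1]>-.16]
    for q in (f,r):
        print(n,len(q),'y pct',np.round(np.percentile(q[:,1],[1,5,50,95,99]),4),'zmin',np.percentile(q[:,2],2),'x',np.percentile(q[:,0],[2,98]))
    # box outlines: rim extents along y near center, and along x
    m=(np.linalg.norm(P[...,:2]-[.484,-.19],axis=-1)<.07)&(P[...,2]>.044)&(P[...,2]<.055); Q=P[m]
    for a,b in ((.470,.478),(.478,.485),(.485,.492),(.492,.50)):
        q=Q[(Q[:,0]>a)&(Q[:,0]<b)]; print('  x',a,'y %.4f %.4f'%(q[:,1].min(),q[:,1].max()))
    px=s['pixels'].astype(int)
    m=(np.linalg.norm(P[...,:2]-[.484,-.19],axis=-1)<.3)&(P[...,2]>.03)&(P[...,2]<.06)&(px[...,0]>150)&(px[...,2]<70)
    q=P[m]; print('  orange book x,y',np.percentile(q[:,0],[1,99]),np.percentile(q[:,1],[1,99])) if len(q) else 0
```

```text
split [ 0.44109196 -0.17789645] [ 0.44398192 -0.19048095]
split [ 0.44964919 -0.17761159] [ 0.45349883 -0.19016414]
split [ 0.50557699 -0.1777313 ] [ 0.51569887 -0.19029727]
split [ 0.51728586 -0.17754991] [ 0.52872087 -0.19009555]
wrist 1854 y pct [-0.2396 -0.2367 -0.2218 -0.2182 -0.2178] zmin 0.1820020823523484 x [0.48470154 0.50778462]
wrist 696 y pct [-0.0896 -0.0884 -0.0763 -0.063  -0.0592] zmin 0.18330541565029201 x [0.47784129 0.48603142]
  x 0.47 y -0.2395 -0.1427
  x 0.478 y -0.2387 -0.1427
  x 0.485 y -0.2384 -0.1430
  x 0.492 y -0.2380 -0.1427
  orange book x,y [0.32964099 0.67718502] [-0.37720591 -0.1618848 ]
side 118 y pct [-0.2445 -0.2439 -0.2415 -0.2236 -0.2202] zmin 0.181239861536735 x [0.48327837 0.50749822]
side 95 y pct [-0.0908 -0.09   -0.0872 -0.0798 -0.0776] zmin 0.17945460526493975 x [0.47673186 0.50185108]
  x 0.47 y -0.2390 -0.1425
  x 0.478 y -0.2386 -0.1451
  x 0.485 y -0.2398 -0.2296
  x 0.492 y -0.2377 -0.2307
  orange book x,y [0.3356537  0.73140479] [-0.377028   -0.15783484]
scene 90 y pct [-0.2405 -0.2397 -0.227  -0.2172 -0.2164] zmin 0.1828713670966069 x [0.48517484 0.50759814]
scene 102 y pct [-0.087  -0.0866 -0.0749 -0.0565 -0.0528] zmin 0.18258309090598218 x [0.48260855 0.50146413]
  x 0.47 y -0.2361 -0.1455
  x 0.478 y -0.2349 -0.1410
  x 0.485 y -0.2362 -0.1424
  x 0.492 y -0.2338 -0.1409
  orange book x,y [0.48906777 0.73163791] [-0.37477362 -0.15671991]
```

Call:
drive_tool(deltas=[{"delta_pos": [0.1,-0.5,0],"rot": [-0.0014,-0.0075,0.011],"hand": 0},{"delta_pos": [0.1,-0.6,0],"rot": [0,0,0],"hand": 0},{"delta_pos": [0.1,-0.4,0],"rot": [0,0,0],"hand": 0},{"delta_pos": [0,0,0],"rot": [0,0,0],"hand": 0},{"delta_pos": [0,0,0],"rot": [0,0,0],"hand": 0}])

```text
time_s: 8.8
ee_pos: [0.4845, -0.1017, 0.2951]
ee_rot: [[-1.0, -0.007, 0.001], [-0.007, 1.0, -0.001], [-0.001, -0.001, -1.0]]
force: [0.1, 1.1, -6.2]
finger_gap: 0.0582
```

Run:
```python
from h import *
s=dict(np.load('/tmp/scene.npz'))
for u,v in ((183,251),(245,241)): print(world(s,u,v,z=.039))
s=dict(np.load('/tmp/side.npz'))
for u,v in ((281,266),(289,340)): print(world(s,u,v,z=.039))
```

```text
[ 0.56562221 -0.37251447  0.039     ]
[ 0.57803706 -0.18117079  0.039     ]
[ 0.58106052 -0.1522906   0.039     ]
[ 0.57709629 -0.35533574  0.039     ]
```

Call:
drive_tool(deltas=[{"delta_pos": [0,0,0.5],"rot": [0,0,0],"hand": 0},{"delta_pos": [0,0,0.8],"rot": [0,0,0],"hand": 0},{"delta_pos": [0,0,0.8],"rot": [0,0,0],"hand": 0},{"delta_pos": [0,0,0.8],"rot": [0,0,0],"hand": 0},{"delta_pos": [0,0,0.8],"rot": [0,0,0],"hand": 0},{"delta_pos": [0,0,0.4],"rot": [0,0,0],"hand": 0},{"delta_pos": [0,0,0],"rot": [0,0,0],"hand": 0},{"delta_pos": [0,0,0],"rot": [0,0,0],"hand": 0}])

```text
time_s: 9.8
ee_pos: [0.486, -0.0977, 0.1865]
ee_rot: [[-1.0, -0.014, 0.002], [-0.014, 1.0, 0.002], [-0.002, 0.002, -1.0]]
force: [0.4, 0.4, -5.4]
finger_gap: 0.0583
```

Call:
drive_tool(deltas=[{"delta_pos": [0.06,-0.22,0.2],"rot": [0,0,0.002],"hand": 0},{"delta_pos": [0,0,0.4],"rot": [0,0,0],"hand": 0},{"delta_pos": [0,-0.04,0.5],"rot": [0,0,0],"hand": 0},{"delta_pos": [0,-0.04,0.5],"rot": [0,0,0],"hand": 0},{"delta_pos": [0,-0.04,0.4],"rot": [0,0,0],"hand": 0},{"delta_pos": [0,0,0.2],"rot": [0,0,0],"hand": 0},{"delta_pos": [0,0,0],"rot": [0,0,0],"hand": 0},{"delta_pos": [0,0,0],"rot": [0,0,0],"hand": 0}])

```text
time_s: 10.8
ee_pos: [0.4858, -0.1069, 0.1283]
ee_rot: [[-1.0, -0.007, 0.004], [-0.007, 1.0, 0.002], [-0.004, 0.002, -1.0]]
force: [1.0, -0.3, -5.2]
finger_gap: 0.0584
```

```bash
cat > m.py <<'E'
from h import *
import sys
st=bot.state(); print(st['time_s'],st['ee_pos'],st['force'],st['finger_gap'])
tag=sys.argv[1]
s=snap('scene');d=snap('side');w=snap('wrist')
a=cv2.resize(s['pixels'][170:260,190:330,::-1],None,fx=2.8,fy=2.8,interpolation=cv2.INTER_CUBIC)
b=cv2.resize(d['pixels'][220:330,205:305,::-1],None,fx=4,fy=4,interpolation=cv2.INTER_CUBIC)
im=np.zeros((600,800,3),np.uint8); im[:a.shape[0],:a.shape[1]]=a; im[:b.shape[0],400:800]=b
c=cv2.resize(w['pixels'][100:280,:,::-1],(396,int(180*396/560)),interpolation=cv2.INTER_AREA); im[260:260+c.shape[0],:396]=c
cv2.imwrite(f'pics/{tag}.png',im[:445])
for n,s in (('scene',s),('side',d),('wrist',w)):
    P=cloud(s); dark=s['pixels'].max(-1)<60
    m=(np.linalg.norm(P[...,:2]-[.484,-.19],axis=-1)<.14)&(P[...,2]>.054)&(P[...,2]<.066)&(abs(P[...,0]-.485)<.03)
    q=P[m]; f=q[q[:,1]<-.2];r=q[q[:,1]>-.17]
    for k in (f,r):
        if len(k)>3: print(n,'jaw y',np.round(np.percentile(k[:,1],[2,10,90,98]),4),'x',np.round(np.percentile(k[:,0],[3,97]),4),len(k))
    m=(np.linalg.norm(P[...,:2]-[.484,-.19],axis=-1)<.062)&(P[...,2]>.044)&(P[...,2]<.053); q=P[m]
    print('  rim',len(q),np.round(np.percentile(q[:,1],[1,99]),4),np.round(np.percentile(q[:,0],[1,99]),4))
E
python3 m.py a1
```

```text
10.8 [ 0.48584424 -0.10691188  0.1283396 ] [ 1.01905802 -0.32868487 -5.22544315] 0.05842882114238209
scene jaw y [-0.2914 -0.2872 -0.2309 -0.2229] x [0.4706 0.5013] 20
scene jaw y [-0.1623 -0.1563 -0.1077 -0.092 ] x [0.488  0.5129] 11
  rim 180 [-0.2358 -0.132 ] [0.437  0.5282]
  rim 346 [-0.2375 -0.1333] [0.4393 0.5275]
wrist jaw y [-0.2852 -0.282  -0.2708 -0.2703] x [0.4779 0.491 ] 374
wrist jaw y [-0.1298 -0.124  -0.1111 -0.1064] x [0.4728 0.4771] 42
  rim 4359 [-0.2381 -0.144 ] [0.4402 0.5295]
```

View pics/a1.png

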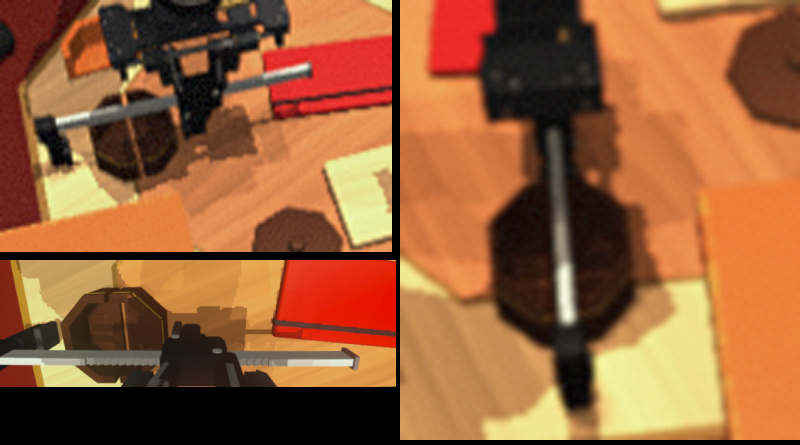

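The jaws straddle the box; in the side crop the front jaw is at (575,370) and the bar is centred over it. I'll lower a last 4 mm, then pump once, shifting the tool to keep the handle still.

Call:
drive_tool(deltas=[{"delta_pos": [0.04,0,0.16],"rot": [0,0,0],"hand": 0},{"delta_pos": [0,0,0],"rot": [0,0,0],"hand": 0},{"delta_pos": [0,0,0],"rot": [0,0,0],"hand": 0}])

```text
time_s: 11.32
ee_pos: [0.4851, -0.107, 0.1246]
ee_rot: [[-1.0, -0.006, 0.006], [-0.006, 1.0, 0.002], [-0.006, 0.002, -1.0]]
force: [-0.4, -0.4, -4.9]
finger_gap: 0.0585
```

Call:
drive_tool(deltas=[{"delta_pos": [0,0.13,0],"rot": [0,0,0],"hand": 0},{"delta_pos": [0,0.13,0],"rot": [0,0,0],"hand": 0},{"delta_pos": [0,0.12,0],"rot": [0,0,0],"hand": 0},{"delta_pos": [0,0,0],"rot": [0,0,0],"hand": 0},{"delta_pos": [0,0,0],"rot": [0,0,0],"hand": 0}], newtons=20)

```text
time_s: 11.95
ee_pos: [0.4852, -0.0965, 0.1248]
ee_rot: [[-1.0, -0.007, 0.006], [-0.007, 1.0, 0.002], [-0.006, 0.002, -1.0]]
force: [-0.3, -0.0, -4.8]
finger_gap: 0.0388
```

Full squeeze. Now release.

Call:
drive_tool(deltas=[{"delta_pos": [0,-0.13,0],"rot": [0,0,0],"hand": 0},{"delta_pos": [0,-0.13,0],"rot": [0,0,0],"hand": 0},{"delta_pos": [0,-0.12,0],"rot": [0,0,0],"hand": 0},{"delta_pos": [0,0,0],"rot": [0,0,0],"hand": 0},{"delta_pos": [0,0,0],"rot": [0,0,0],"hand": 0}], newtons=9)

```text
time_s: 12.58
ee_pos: [0.4851, -0.1074, 0.1247]
ee_rot: [[-1.0, -0.006, 0.006], [-0.006, 1.0, 0.002], [-0.006, 0.002, -1.0]]
force: [0.2, -0.2, -5.0]
finger_gap: 0.0591
```

```bash
python3 m.py a2
```

```text
12.575 [ 0.48513712 -0.1073868   0.12473568] [ 0.17822472 -0.24966964 -5.03022959] 0.05908584223783927
scene jaw y [-0.281  -0.2769 -0.2329 -0.2296] x [0.4795 0.5001] 18
scene jaw y [-0.1602 -0.1498 -0.114  -0.1084] x [0.4678 0.5131] 14
  rim 165 [-0.2352 -0.1413] [0.4364 0.5279]
side jaw y [-0.2835 -0.2835 -0.2529 -0.2338] x [0.4635 0.494 ] 7
side jaw y [-0.1365 -0.1361 -0.1309 -0.129 ] x [0.4744 0.4975] 9
  rim 345 [-0.238  -0.1427] [0.4392 0.5273]
wrist jaw y [-0.2772 -0.2724 -0.2606 -0.26  ] x [0.4771 0.4891] 355
wrist jaw y [-0.1347 -0.131  -0.0948 -0.09  ] x [0.472  0.4739] 153
  rim 4393 [-0.238  -0.1442] [0.4402 0.5292]
```

Call:
drive_tool(deltas=[{"delta_pos": [0,0.13,0],"rot": [0,0,0],"hand": 0},{"delta_pos": [0,0.13,0],"rot": [0,0,0],"hand": 0},{"delta_pos": [0,0.11,0],"rot": [0,0,0],"hand": 0},{"delta_pos": [0,0,0],"rot": [0,0,0],"hand": 0},{"delta_pos": [0,0,0],"rot": [0,0,0],"hand": 0}], newtons=20)

```text
time_s: 13.35
ee_pos: [0.4852, -0.0966, 0.1248]
ee_rot: [[-1.0, -0.007, 0.006], [-0.007, 1.0, 0.002], [-0.006, 0.002, -1.0]]
force: [-0.2, -0.0, -5.1]
finger_gap: 0.0394
```

Call:
drive_tool(deltas=[{"delta_pos": [0,-0.13,0],"rot": [0,0,0],"hand": 0},{"delta_pos": [0,-0.13,0],"rot": [0,0,0],"hand": 0},{"delta_pos": [0,-0.13,0],"rot": [0,0,0],"hand": 0},{"delta_pos": [0,-0.13,0],"rot": [0,0,0],"hand": 0},{"delta_pos": [0,0,0],"rot": [0,0,0],"hand": 0},{"delta_pos": [0,0,0],"rot": [0,0,0],"hand": 0}], newtons=9)

```text
time_s: 14.1
ee_pos: [0.4852, -0.1114, 0.1247]
ee_rot: [[-1.0, -0.006, 0.006], [-0.006, 1.0, 0.002], [-0.006, 0.002, -1.0]]
force: [0.1, 0.2, -4.9]
finger_gap: 0.0588
```

```bash
python3 m.py a3
```

```text
14.1 [ 0.48517774 -0.11137946  0.12473132] [ 0.13327456  0.15018425 -4.87217159] 0.05875646524605154
scene jaw y [-0.2706 -0.2676 -0.2272 -0.2235] x [0.4785 0.509 ] 22
scene jaw y [-0.148  -0.1451 -0.1    -0.096 ] x [0.4861 0.5056] 19
  rim 180 [-0.2375 -0.1406] [0.4364 0.5299]
side jaw y [-0.2782 -0.2777 -0.2715 -0.2682] x [0.4789 0.4953] 9
side jaw y [-0.1594 -0.1456 -0.1375 -0.1373] x [0.4742 0.5089] 9
  rim 343 [-0.235  -0.1409] [0.4395 0.5277]
wrist jaw y [-0.2714 -0.2676 -0.2555 -0.255 ] x [0.4771 0.4889] 327
wrist jaw y [-0.1392 -0.1363 -0.099  -0.0942] x [0.4721 0.4741] 165
  rim 4195 [-0.235  -0.1444] [0.4402 0.5299]
```

Call:
drive_tool(deltas=[{"delta_pos": [0,0.13,0],"rot": [0,0,0],"hand": 0},{"delta_pos": [0,0.13,0],"rot": [0,0,0],"hand": 0},{"delta_pos": [0,0.11,0],"rot": [0,0,0],"hand": 0},{"delta_pos": [0,0,0],"rot": [0,0,0],"hand": 0},{"delta_pos": [0,0,0],"rot": [0,0,0],"hand": 0}], newtons=20)

```text
time_s: 14.88
ee_pos: [0.4852, -0.1006, 0.1248]
ee_rot: [[-1.0, -0.007, 0.006], [-0.007, 1.0, 0.002], [-0.006, 0.002, -1.0]]
force: [-0.4, 0.3, -4.8]
finger_gap: 0.0392
```

Call:
drive_tool(deltas=[{"delta_pos": [0,-0.13,0],"rot": [0,0,0],"hand": 0},{"delta_pos": [0,-0.13,0],"rot": [0,0,0],"hand": 0},{"delta_pos": [0,-0.13,0],"rot": [0,0,0],"hand": 0},{"delta_pos": [0,-0.06,0],"rot": [0,0,0],"hand": 0},{"delta_pos": [0,0,0],"rot": [0,0,0],"hand": 0},{"delta_pos": [0,0,0],"rot": [0,0,0],"hand": 0}], newtons=9)

```text
time_s: 15.62
ee_pos: [0.4852, -0.1133, 0.1247]
ee_rot: [[-1.0, -0.006, 0.006], [-0.006, 1.0, 0.002], [-0.006, 0.002, -1.0]]
force: [-0.2, -0.8, -4.7]
finger_gap: 0.059
```

```bash
python3 m.py a4
```

```text
15.625 [ 0.48519561 -0.11333406  0.12472887] [-0.16185791 -0.76766831 -4.72305569] 0.05901539308762722
scene jaw y [-0.2645 -0.2623 -0.2211 -0.2151] x [0.4799 0.5111] 19
scene jaw y [-0.1524 -0.1486 -0.1067 -0.099 ] x [0.4707 0.5075] 17
  rim 172 [-0.2447 -0.139 ] [0.4364 0.5286]
side jaw y [-0.2716 -0.2713 -0.2262 -0.2224] x [0.4576 0.4946] 7
side jaw y [-0.143  -0.1426 -0.137  -0.1313] x [0.4738 0.4961] 8
  rim 339 [-0.2312 -0.1415] [0.4394 0.5275]
wrist jaw y [-0.2665 -0.2621 -0.2494 -0.2489] x [0.4771 0.4889] 345
wrist jaw y [-0.1424 -0.1389 -0.1021 -0.0965] x [0.472  0.4742] 147
  rim 4132 [-0.2504 -0.1431] [0.4402 0.5293]
```

View pics/a4.png

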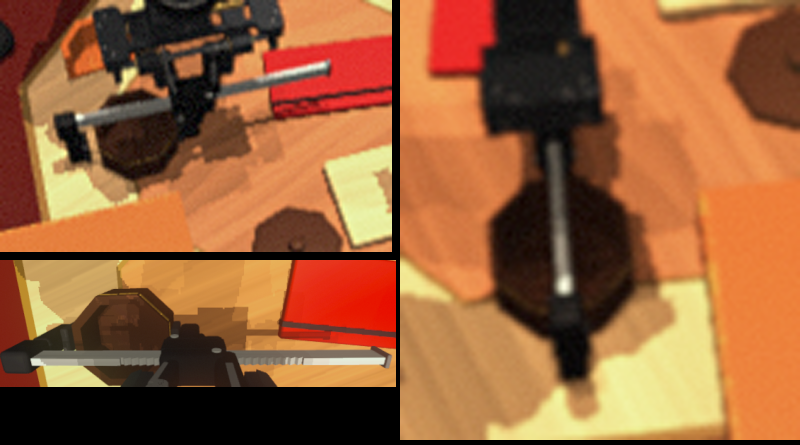

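The split looks closed or nearly so in the wrist crop at (135,320). Next pump, expecting the jaws to block.

Call:
drive_tool(deltas=[{"delta_pos": [0,0.12,0],"rot": [0,0,0],"hand": 0},{"delta_pos": [0,0.12,0],"rot": [0,0,0],"hand": 0},{"delta_pos": [0,0,0],"rot": [0,0,0],"hand": 0},{"delta_pos": [0,0,0],"rot": [0,0,0],"hand": 0}], newtons=20)

```text
time_s: 16.27
ee_pos: [0.4853, -0.1062, 0.1248]
ee_rot: [[-1.0, -0.007, 0.006], [-0.007, 1.0, 0.002], [-0.006, 0.002, -1.0]]
force: [0.9, -0.9, -4.9]
finger_gap: 0.0385
```

Call:
drive_tool(deltas=[{"delta_pos": [0,-0.13,0],"rot": [0,0,0],"hand": 0},{"delta_pos": [0,-0.13,0],"rot": [0,0,0],"hand": 0},{"delta_pos": [0,-0.1,0],"rot": [0,0,0],"hand": 0},{"delta_pos": [0,0,0],"rot": [0,0,0],"hand": 0},{"delta_pos": [0,0,0],"rot": [0,0,0],"hand": 0}], newtons=9)

```text
time_s: 16.9
ee_pos: [0.4854, -0.1155, 0.1248]
ee_rot: [[-1.0, -0.007, 0.006], [-0.007, 1.0, 0.003], [-0.006, 0.003, -1.0]]
force: [0.7, 0.7, -5.4]
finger_gap: 0.0587
```

```bash
python3 m.py a5
```

```text
16.9 [ 0.48540289 -0.11545172  0.12478657] [ 0.70199869  0.6543141  -5.36738862] 0.05874499228226664
scene jaw y [-0.2564 -0.2531 -0.2202 -0.2176] x [0.4699 0.5079] 19
scene jaw y [-0.1597 -0.1498 -0.1064 -0.0981] x [0.4884 0.5109] 28
  rim 175 [-0.2474 -0.1419] [0.436  0.5298]
side jaw y [-0.2641 -0.2638 -0.2619 -0.2616] x [0.4796 0.4926] 8
side jaw y [-0.1633 -0.1518 -0.139  -0.1291] x [0.4717 0.5094] 12
  rim 331 [-0.2331 -0.1414] [0.4394 0.5275]
wrist jaw y [-0.2602 -0.2554 -0.2418 -0.2411] x [0.4775 0.489 ] 338
wrist jaw y [-0.143  -0.1398 -0.1031 -0.0985] x [0.4722 0.4742] 225
  rim 4164 [-0.2452 -0.1438] [0.4404 0.5289]
```

Call:
drive_tool(deltas=[{"delta_pos": [0,0.06,0],"rot": [0,0,0],"hand": 0},{"delta_pos": [0,0,0],"rot": [0,0,0],"hand": 0},{"delta_pos": [0,0,0],"rot": [0,0,0],"hand": 0}], newtons=20)

```text
time_s: 17.42
ee_pos: [0.4855, -0.1138, 0.125]
ee_rot: [[-1.0, -0.008, 0.006], [-0.008, 1.0, 0.003], [-0.007, 0.003, -1.0]]
force: [-0.1, 0.1, -4.0]
finger_gap: 0.0501
```

Call:
drive_tool(deltas=[{"delta_pos": [0,0,0],"rot": [0,0,0],"hand": 0},{"delta_pos": [0,0,0],"rot": [0,0,0],"hand": 0},{"delta_pos": [0,0,0],"rot": [0,0,0],"hand": 0}], newtons=20)

```text
time_s: 17.8
ee_pos: [0.4855, -0.1138, 0.125]
ee_rot: [[-1.0, -0.008, 0.007], [-0.008, 1.0, 0.003], [-0.007, 0.003, -1.0]]
force: [-0.2, 0.6, -4.1]
finger_gap: 0.0501
```

Blocked part-way at 50.1 mm. Raising to about 29 N for the final press.

Call:
drive_tool(deltas=[{"delta_pos": [0,0,0],"rot": [0,0,0],"hand": 0},{"delta_pos": [0,0,0],"rot": [0,0,0],"hand": 0},{"delta_pos": [0,0,0],"rot": [0,0,0],"hand": 0},{"delta_pos": [0,0,0],"rot": [0,0,0],"hand": 0},{"delta_pos": [0,0,0],"rot": [0,0,0],"hand": 0},{"delta_pos": [0,0,0],"rot": [0,0,0],"hand": 0}], newtons=29)

```text
time_s: 18.55
ee_pos: [0.4857, -0.1132, 0.1255]
ee_rot: [[-1.0, -0.008, 0.007], [-0.008, 1.0, 0.003], [-0.007, 0.003, -1.0]]
force: [-0.3, 2.3, -1.2]
finger_gap: 0.0474
```

```bash
python3 m.py a6
python3 - <<'E'
import numpy as np,cv2
from h import *
s=dict(np.load('/tmp/wrist.npz')); im=cv2.imread('pics/a6.png'); 
c=cv2.resize(s['pixels'][100:260,40:280,::-1],(396,264),interpolation=cv2.INTER_CUBIC); im[181:445,:396]=c; cv2.imwrite('pics/a6b.png',im)
P=cloud(s); m=(np.linalg.norm(P[...,:2]-[.484,-.19],axis=-1)<.06)&(P[...,2]>.03)&(P[...,2]<.06); print('rim z',np.percentile(P[m][:,2],[5,50,95]))
E
```

```text
18.55 [ 0.48569857 -0.11315964  0.12545157] [-0.28150163  2.33865162 -1.23104672] 0.04738937574715817
scene jaw y [-0.2625 -0.2579 -0.2205 -0.217 ] x [0.4579 0.5121] 22
scene jaw y [-0.1568 -0.1509 -0.1091 -0.1022] x [0.4669 0.5065] 18
  rim 176 [-0.2462 -0.1347] [0.4356 0.5294]
side jaw y [-0.2643 -0.2638 -0.2388 -0.2254] x [0.4621 0.4926] 13
side jaw y [-0.1473 -0.1472 -0.1421 -0.134 ] x [0.4739 0.4956] 11
  rim 318 [-0.2336 -0.1434] [0.4394 0.5275]
wrist jaw y [-0.2609 -0.2568 -0.2419 -0.2415] x [0.4775 0.488 ] 291
wrist jaw y [-0.1452 -0.1426 -0.1049 -0.1006] x [0.4724 0.4745] 194
  rim 4415 [-0.2452 -0.136 ] [0.4404 0.5297]
rim z [0.03282887 0.0489676  0.05081904]
```

View pics/a6b.png

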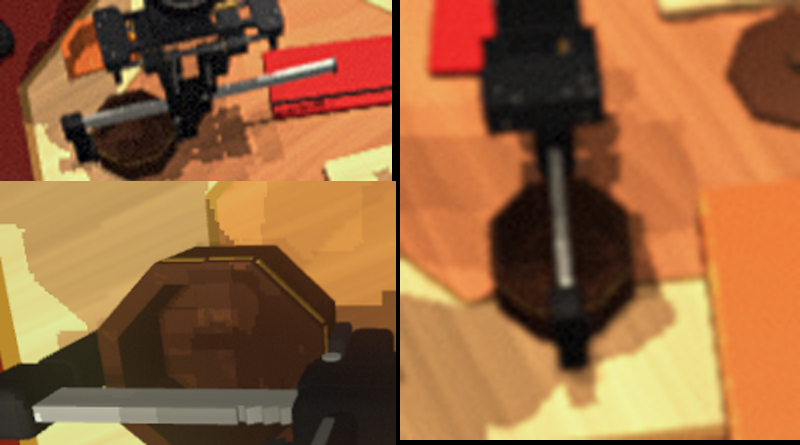

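The split is gone in the wrist crop at (215,300), the box stands upright, and both pads are on its walls. Handing in.

```bash
python3 -c "
from h import *
st=bot.state(); print(st['time_s'],st['force'],st['finger_gap'],np.abs(st['dq']).max()); print(bot.hand_in())"
```

```text
18.7 [ 0.08855847  2.15273265 -1.41606766] 0.04746553971954726 0.09871727483954192
the job is handed in; nothing more can be done
None
```

I lifted the clamp off its hooks and lowered it over the box. Four full trigger strokes plus a final one that stopped part-way closed the split. I handed the job in at 18.7 s, still gripping handle and trigger together at 29 N.

- **Split and box:** in the last pictures the split is closed and the rim is at about 50 mm, so the box stands upright. A pad sits on the outer wall of each half.
- **Pressure:** the trigger stopped part-way, at 47.4 mm across handle and trigger. By the given relation that means roughly 18–25 N on the walls. I did not measure this force directly.
- **Disturbance:** I saw nothing else touched or moved, and the arm was still at hand-in.
- **Small disagreements:** as the grip rose from 20 to 29 N, the force on the tool went from about −4 N to −1.3 N vertically, with 2 N sideways. Part of the clamp's weight may therefore be carried by the box or the table. The cameras disagreed on the box's yaw by a few degrees, so I aligned the clamp to the split line seen from the wrist camera.

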